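Check the altar stand for damp

TASK

The damp meter has been verified, so first put its round-footed check piece fully down in the round socket of its own storage block and let it go; leave the square-footed piece, the vase, the bowls and the incense holder where they are. Then take the damp meter out of its rest and gently hold its sprung tip on the round pale mark of the sloping wooden stand, with the meter square to the sloping face and the tip pressed about half-way in. Finish while still holding the meter there: do not put it down or let go.

Things in the scene. Friction and masses are not known exactly. Their poses are not given: they have to be found in the camera images.
- round_piece_mid (a point): Centre (35 mm up) of the round-footed check piece: plain brass, 70 mm tall, 100 g, standing upright on the marble (z axis up along it). Foot: disc 30 mm in diameter, 20 mm high; above it a straight round stem 16 mm in diameter, from 20 to 70 mm height: grip the stem's upper half.
- round_piece_foot (a point): Centre of the underside of the round-footed check piece, z axis up along the stem.
- square_piece_foot (a point): Centre of the underside of the square-footed check piece, which stays where it is: brass, same stem and height, foot 28 mm square and 20 mm high. It may stand on either side of the round-footed one, at least 120 mm from it.
- round_socket (a point): Centre of the floor of the round socket, the round-footed piece's own slot: a round blind hole 34 mm in diameter, 20 mm deep, in a fixed light-wood block 70 x 70 x 35 mm; floor 15 mm above the marble, so a seated foot is flush with the block's top. Three such blocks stand in a row in any order, about 120 mm apart: with round hole, with square hole, and the meter's rest.
- square_socket (a point): Centre of the floor of the square socket (32 mm square, 20 mm deep) of a like block; it stays empty.
- meter_mid (a point): Centre of the damp meter's grey body, a square bar 32 x 32 mm, 90 mm tall (x, y axes normal to its flat sides, z axis along it, up while in the rest). Total about 150 g. Under it: a black nose 16 mm in diameter, 14 mm long, then the sprung steel tip, 10 mm more. It stands upright, body underside on top of its rest. Grip two opposite flat sides; lift straight up 35 mm to clear.
- tip_end (a point): Outer end of the meter's sprung tip (round, 8 mm in diameter), 24 mm below the body's underside on its axis when not pressed, 69 mm from the body's centre; it moves into the meter as it is pressed. Its axes are parallel to the meter's.
- meter_tip (a joint): How far the meter's sprung tip is pressed in: 0 free, 0.010 m fully in. Spring: starts to give at 0.9 N, then 0.3 N per mm (2.4 N half-way, 3.9 N at the stop).
- spot (a point): Centre of the round mark, a pale inlaid disc 22 mm in diameter on the fixed stand's sloping face, about 60 mm above the marble. z axis: outward normal of the face, 20 degrees from vertical towards the stand's low front edge; x: up the slope; y: level. The face is 150 mm (slope) x 160 mm. A square pale mark 60 mm to its -y is not the one. A 14 mm lip runs along the low edge, 75 mm away.
- stand: The fixed wooden stand with the sloping face; origin at the middle of its underside on the marble, low front edge to its -x, which points away from the robot. About 165 x 160 mm, highest at the back, 86 mm.
- rest: Fixed wooden block 70 x 70 x 35 mm with a through hole in which the meter stands at first; origin at the middle of its underside.
- vase: White porcelain vase, 210 mm tall, 100 mm in diameter; origin at the centre of its underside. Leave alone.
- small_bowl: White ceramic bowl, 90 mm in diameter, 45 mm high; origin at the centre of its underside. Leave alone.
- large_bowl: Blue ceramic bowl, 104 mm in diameter, 55 mm high; origin at the centre of its underside. Leave alone.
- incense_holder: Brass-toned aluminium incense holder, 60 mm in diameter, 46 mm high, standing between the stand and the blocks; origin at the centre of its underside. Leave alone.
Mind the look-alikes: they are no part of the job. Of the things shaped like the part that bears meter_mid, the grey one is meant.

How it is judged (in metres and radians):
On the way, in this order (a step that is already met when the one before it is completed fails the run):
1. the round-footed piece is fully down in the round socket, upright and let go (horizontal distance between round_piece_foot and round_socket below 0.005 m and z of round_piece_foot in the frame of round_socket below 0.004 m and angle between round_piece_foot's own z axis and vertical below 0.1 rad and contact force between the fingers and round_piece below 0.1 N and linear speed of round_piece below 0.02 m/s), for 0.2 s.
2. the meter is held clear of its rest (contact force between the fingers and meter above 1 N and contact force between meter and rest below 0.1 N and height (world z) of tip_end above 0.04 m), for 0.2 s.
At the end, for the whole second after the job is handed in: Round piece let go in the round socket (5 mm of centre, 4 mm of floor, 0.1 rad of upright); gripper holds the meter still, off its rest, tip within 10 mm of the round mark's centre, axis within 0.14 rad of the face normal, tip 2 to 8 mm in, 0.8 to 6 N on the stand (all of step 1 and contact force between the fingers and meter above 1 N and contact force between meter and rest below 0.1 N and distance between tip_end and spot below 0.01 m and angle between the z axis of tip_end and the z axis of spot, either way round below 0.14 rad and value of joint meter_tip between 0.002 and 0.008 m and contact force between meter and stand between 0.8 and 6 N and linear speed of meter below 0.015 m/s); the arm keeps its last pose, push and grip.
It fails at once if the vase, a bowl or the incense holder is shifted more than 20 mm or tipped (distance of any of vase, small_bowl, large_bowl, incense_holder from where it was at the start of the episode above 0.02 m or angle between any of vase, small_bowl, large_bowl, incense_holder's own z axis and vertical above 0.3 rad).
It fails at once if the square-footed piece is shifted more than 20 mm or tipped (distance of square_piece_foot from where it was at the start of the episode above 0.02 m or angle between square_piece_foot's own z axis and vertical above 0.3 rad).
It fails at once if the meter is rammed against the stand (more than 15 N) (contact force between meter and stand above 15 N).
It also fails if it takes over 58 s, if anything falls off the work surface, if the arm or the gripper's body presses on something with over 40 N, if the wrist force passes 120 N, or if a joint passes its speed limit or range.

ROBOT

A 7-joint arm with a two-finger parallel gripper is mounted at the origin on the work surface. World frame = base frame: x ahead of the robot, y to its left, z up, the work surface at z = 0. Lengths are in mm, angles in rad, forces in N, time in s.
With the tool pointing down it reaches from about 400 to 875 mm from the base axis. Payload 6.5 kg.
Tool frame: the origin (TCP) lies midway between the tips of the shut fingers; the grasp point (between the pads) lies 19 mm behind it; z points along the fingers, y is the line along which they close (so a half turn about z gives the same grasp; the last joint's range is limited). The gripper opens to 88 mm and grips with 3 to 60 N. Pads are 18 mm wide; open, the fingers measure 123 mm over their backs; the gripper's body (75 mm by 187 mm) begins 45 mm behind the grasp point.
Start: joints at [-1.331, 0.536, -0.004, 1.538, 0.003, 1.067, -0.071], TCP at [195.682, 619.838, 238.716] pointing down, gripper open.
Joint ranges: [-2.7, 2.7], [-0.37, 2.16], [-1.27, 1.26], [0.24, 2.4], [-1.31, 4.45], [0.19, 1.91], [-2.76, 2.76]. Speed limits (rad/s): [2.39, 2.39, 3.14, 3.14, 3.14, 3.14, 3.14].

INTERFACE

Orientations are given as [roll, pitch, yaw] about the fixed x, y, z axes, in that order (R = Rz(yaw) Ry(pitch) Rx(roll)).
In Python, from workcell import telemetry, viewer, ticket gives the robot as it stands. The module is installed in compiled form; this text tells all that it offers.
- The arm moves only by the shell command python3 -m jog 'ROWS' [FORCE]. ROWS is text: rows parted by semicolons, each of 7 numbers parted by spaces: the turn, a rotation vector about the tool's x, y, z in degrees, then the shift along the tool's x, y, z in m, then the opening, from 0 (shut) to 1 (fully open). In form: ax ay az tx ty tz claw; .... A call has 1 to 5 rows; each row is the pose to reach, as a shift and turn from the pose commanded when the call began, along the tool's axes at that moment; what a row does not reach only later rows make up. A row lasts 1/10 s, in which the tool goes at most 50 mm and 8.59 degrees, less where a joint would pass 70% of its speed; a pose out of reach is approached as far as the arm can. A call with a gripper value outside its range is refused whole. The fingers move at their own pace and stop on an object; FORCE is the grip in N (left out, the last holds). Time passes only in rows, so rows that repeat a pose let the fingers close. It gives the time, the measured TCP pose, the force, the opening and the grip force at its end, in the units of the state.
- telemetry.sense(): the state, without advancing time (a new reading comes with each control period).
- viewer.get_image(name): name is "scene" or "side" or "wrist"; returns the picture (480x640x3 uint8, blue, green, red); there is no depth.
- viewer.get_calibration(name): a dict with "fx", "fy", "cx", "cy" (pixels), "dist" ([k1, k2, p1, p2, k3] as OpenCV has them; the pictures are not rectified), "rvec" (rotation vector, rad) and "tvec" (3), from world to camera coordinates, as OpenCV has them. Camera axes: x right, y down, z forward; pixel columns grow to the right and rows downward; lengths in mm; the calibration is good to about 2 mm. A picture is of the moment at which its call begins: read the wrist's pose just before it. get_calibration takes no time and is no camera call; for the wrist camera it gives the pose at the moment of the call.
- ticket.job_done(): hands the job in; it is judged then, once.
Trained networks look in the newest picture that a camera, given by its name, has taken for a name from the list of things; names that differ only in an ending like _2 or _b are one class to them, and where a whole thing is asked for, a point or a joint stands for the part that bears it (a point fixed in the world has none). Each returns a list of dicts, best first, with "confidence" (0 to 1); they miss things now and then, are a little off and sometimes report something else, mostly with a low value. They report only what shows in the picture. A call takes as long as a camera call. They do not tell look-alikes from the thing itself.
- viewer.spot_in(camera, thing): "rect" ([centre column, centre row, width, height] in pixels, round what is visible of it).
The state is a dict: "time_s": time; "joint_positions": joint angles; "joint_velocities": joint speeds; "effort": joint torques, N m; "tcp_pos": TCP position; "eef_rot": TCP orientation; "force": force on the tool from outside, world axes, zero at the start; "torque": the same for the moment, N m; "gripper_width": opening from 0.0 (shut) to 1.0 (fully open); "finger_force": force on a finger pad.
Only numpy, scipy, OpenCV 4.12 (cv2) and the standard library are available. Lean on these libraries where they do the work, as an engineer would, in place of code of your own. Each camera call takes 0.05 s, during which the arm holds its last target. There are 200 camera calls.

## Working session

There is one attempt and no reset: what is moved stays moved. The work goes in short steps, Python scripts to look and compute and a shell command to move; the robot and the scene stay as the last step left them, time stands still between calls to the robot, and variables do not carry over. Pictures are saved under pics/ and viewed, at most 10 in all, crops included, and the job is handed in when it is done.

```bash
mkdir -p pics
python3 - <<'E'
from workcell import telemetry, viewer
import cv2
s=telemetry.sense();print(s)
for c in ["scene","side","wrist"]:
    im=viewer.get_image(c);cv2.imwrite(f"pics/{c}0.png",im)
    k=viewer.get_calibration(c);print(c,k)
    for t in ["round_piece_mid","square_piece_foot","round_socket","meter_mid","stand","rest","incense_holder","spot"]:
        try:
            r=viewer.spot_in(c,t);print(t,[( [round(x) for x in d["rect"]],round(d["confidence"],2)) for d in r])
        except Exception as e: print(t,e)
E
```

```text
{'time_s': 0.0, 'joint_positions': array([-1.33119976,  0.53716923, -0.00442143,  1.53886854,  0.00259123,
        1.06729025, -0.07121713]), 'joint_velocities': array([ 0.00016141,  0.00031557,  0.00044785, -0.00160161, -0.00073462,
       -0.00091607,  0.0005939 ]), 'effort': array([ 1.77657575e-04, -5.70959115e+01,  9.90714133e-01, -2.51603329e+01,
       -5.63522999e-02,  1.77219312e-02,  1.40229513e-04]), 'tcp_pos': array([195.52330779, 619.25076597, 237.83903834]), 'eef_rot': array([-3.13986774e+00,  1.28076252e-04,  2.83583197e+00]), 'force': array([ 0.71986971, -0.25849896,  0.06773546]), 'torque': array([ 0.00544242, -0.02212057,  0.04070795]), 'finger_force': 0.0, 'gripper_width': 0.9955809599468389}
scene {'fx': 545.6744640940955, 'fy': 545.6744640940955, 'cx': 315.7075126665016, 'cy': 237.48209083877788, 'dist': array([-0.02970786,  0.        ,  0.        ,  0.        ,  0.        ]), 'rvec': array([ 1.75923182,  2.13333264, -0.57696114]), 'tvec': array([ 169.44579005, -451.5160502 , 1872.4915285 ])}
round_piece_mid [([368, 260, 12, 15], 0.72)]
square_piece_foot [([417, 2
[... 924 characters left out ...]
, 217, 19, 42], 0.57)]
stand [([364, 315, 112, 79], 0.67), ([409, 414, 64, 62], 0.3)]
rest [([195, 230, 39, 28], 0.82), ([278, 210, 15, 26], 0.39)]
incense_holder [([305, 271, 24, 34], 0.79)]
spot [([367, 312, 112, 86], 0.78), ([409, 257, 40, 33], 0.67)]
wrist {'fx': 379.98857556136784, 'fy': 379.98857556136784, 'cx': 317.6399402207805, 'cy': 239.0448365137918, 'dist': array([-0.00940881,  0.        ,  0.        ,  0.        ,  0.        ]), 'rvec': array([-2.35572556, -1.72544822, -0.2292439 ]), 'tvec': array([-650.85791783,  -36.65449412,  389.08141855])}
round_piece_mid []
square_piece_foot []
round_socket []
meter_mid [([153, 412, 42, 40], 0.6)]
stand []
rest []
incense_holder []
spot []
```

Run:
```python
import cv2
a=cv2.imread("pics/scene0.png")[130:330,170:510]
b=cv2.imread("pics/side0.png")[150:450,100:500]
cv2.imwrite("pics/a.png",cv2.resize(a,(800,470),interpolation=cv2.INTER_CUBIC))
cv2.imwrite("pics/b.png",cv2.resize(b,(800,600),interpolation=cv2.INTER_CUBIC))
```

```text
(no output)
```

View pics/a.png

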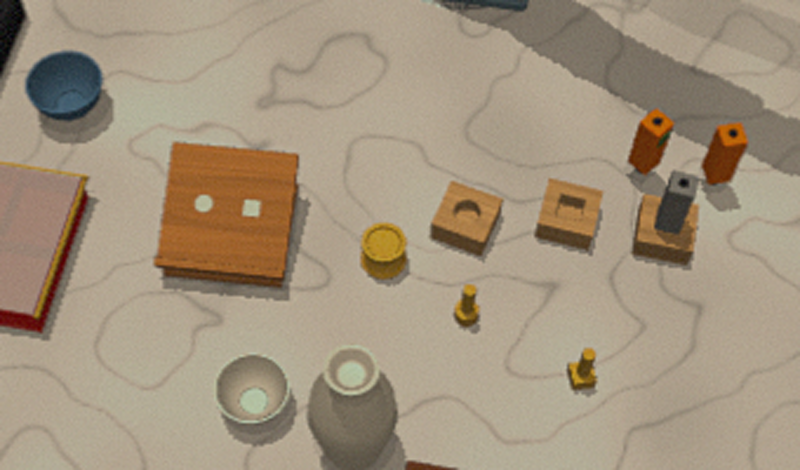

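View pics/b.png

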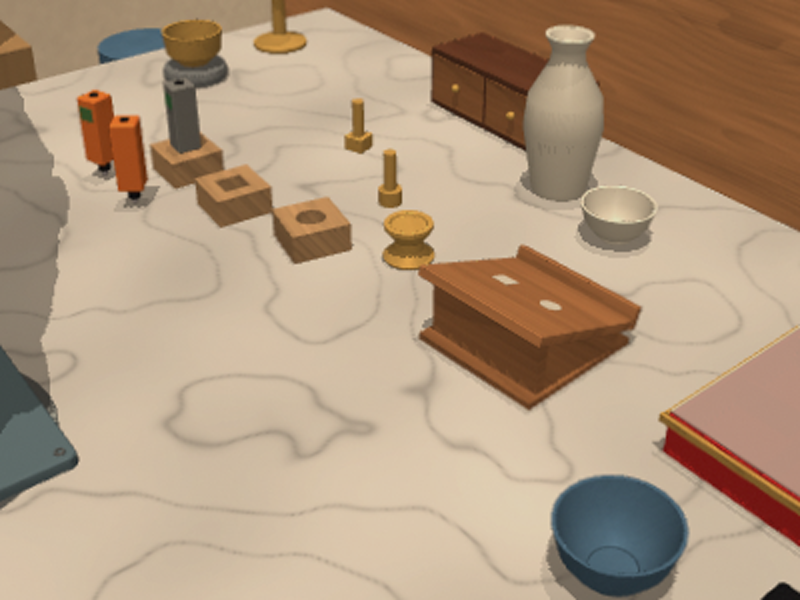

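```bash
cat > h.py <<'E'
import cv2, numpy as np
from workcell import telemetry, viewer
from scipy.spatial.transform import Rotation as Ro
def ray(c,px,k=None):
    k=k or viewer.get_calibration(c)
    K=np.array([[k["fx"],0,k["cx"]],[0,k["fy"],k["cy"]],[0,0,1]])
    u=cv2.undistortPoints(np.array([[px]],float),K,k["dist"])[0,0]
    R=cv2.Rodrigues(k["rvec"])[0]
    o=-R.T@k["tvec"]; d=R.T@np.r_[u,1]; return o,d/np.linalg.norm(d)
def at_z(c,px,z,k=None):
    o,d=ray(c,px,k); return o+d*(z-o[2])/d[2]
def tri(rs):
    A=sum(np.eye(3)-np.outer(d,d) for o,d in rs); b=sum((np.eye(3)-np.outer(d,d))@o for o,d in rs)
    p=np.linalg.solve(A,b); e=[np.linalg.norm((np.eye(3)-np.outer(d,d))@(p-o)) for o,d in rs]; return p,e
def proj(c,P,k=None):
    k=k or viewer.get_calibration(c)
    K=np.array([[k["fx"],0,k["cx"]],[0,k["fy"],k["cy"]],[0,0,1]])
    return cv2.projectPoints(np.array(P,float).reshape(-1,3),k["rvec"],k["tvec"],K,k["dist"])[0].reshape(-1,2)
def delta(target,yaw=None,R=None):
    """shift (m) and turn (deg) in tool axes to reach target TCP"""
    s=telemetry.sense(); T=Ro.from_euler('xyz',s["eef_rot"])
    t=T.inv().apply(np.array(target)-s["tcp_pos"])/1000
    r=(T.inv()*R).as_rotvec(degrees=True) if R is not None else None
    return t.round(4), None if r is None else r.round(2)
E
python3 - <<'E'
from h import *
ks={c:viewer.get_calibration(c) for c in("scene","side")}
A=lambda x,y:(170+x/800*340-.5,130+y/470*200-.5)
B=lambda x,y:(100+x/2-.25,150+y/2-.25)
for n,a,b,z in [("round top",(469,289),(390,153),70),("round foot",(467,318),(390,202),0),("round hole",(467,211),(311,217),35),("sq top",(588,352),(358,102),70),("sq hole",(572,207),(234,184),35),
  ("meter top",(684,180),(181,83),125),("spot",(204,203),(550,305),60),("sqmark",(251,208),(505,280),60),("st hiL",(175,145),(540,342),86),("st hiR",(298,153),(422,268),86),("orange1",(655,120),(128,117),110),("orange2",(732,133),(95,95),110),("incense",(384,240),(409,220),46),("vase",(351,365),(570,38),210)]:
    p,e=tri([ray("scene",A(*a),ks["scene"]),ray("side",B(*b),ks["side"])])
    print(n,p.round(),round(e[0],1),"| scene",at_z("scene",A(*a),z,ks["scene"])[:2].round(),"side",at_z("side",B(*b),z,ks["side"])[:2].round())
E
```

```text
round top [600.  96.  69.] 1.1 | scene [600.  97.] side [599.  92.]
round foot [602.  99.  -2.] 0.8 | scene [602. 100.] side [601.  96.]
round hole [472.  77.  34.] 1.0 | scene [472.  78.] side [471.  74.]
sq top [656. 242.  69.] 1.5 | scene [655. 243.] side [655. 238.]
sq hole [442. 204.  33.] 2.6 | scene [441. 206.] side [441. 197.]
meter top [442. 323. 127.] 3.5 | scene [437. 326.] side [443. 321.]
spot [ 537. -243.   60.] 1.0 | scene [ 536. -243.] side [ 537. -244.]
sqmark [ 533. -184.   60.] 0.6 | scene [ 532. -184.] side [ 532. -185.]
st hiL [ 471. -296.   78.] 1.2 | scene [ 475. -292.] side [ 463. -305.]
st hiR [ 458. -141.   83.] 2.3 | scene [ 459. -139.] side [ 456. -148.]
orange1 [353. 285. 118.] 1.7 | scene [345. 288.] side [360. 299.]
orange2 [351. 380. 114.] 1.4 | scene [347. 382.] side [355. 387.]
incense [541. -16.  48.] 1.2 | scene [539. -16.] side [544. -15.]
vase [785. -10. 206.] 2.5 | scene [785.  -8.] side [779. -19.]
```

```bash
python3 -m jog '0 0 0 -.04 -.026 0 1;0 0 0 -.08 -.052 0 1;0 0 0 -.12 -.078 0 1;0 0 0 -.16 -.105 0 1;0 0 0 -.2 -.131 0 1' ; python3 -m jog '0 0 0 -.03 -.02 0 1;0 0 0 -.06 -.04 0 1;0 0 0 -.085 -.055 0 1;0 0 0 -.085 -.055 0 1'
python3 - <<'E'
from h import *
im=viewer.get_image("wrist");cv2.imwrite("pics/w1.png",im)
k=viewer.get_calibration("wrist");R=cv2.Rodrigues(k["rvec"])[0];s=telemetry.sense()
print(s["tcp_pos"],s["eef_rot"],s["time_s"],s["joint_positions"].round(2),-R.T@k["tvec"]);
T=Ro.from_euler('xyz',s["eef_rot"]).as_matrix();print(T.T@(-R.T@k["tvec"]-s["tcp_pos"]),(T.T@R.T).round(2))
E
```

```text
time_s: 1.85
tcp_pos: [348.0, 433.1, 238.9]
eef_rot: [3.141, 0.0, 2.836]
force: [1.2, 0.3, 0.2]
gripper_width: 1.003
finger_force: 0.0
time_s: 2.25
tcp_pos: [414.9, 352.5, 239.0]
eef_rot: [-3.141, 0.002, 2.829]
force: [-0.1, 0.2, 0.4]
gripper_width: 0.998
finger_force: 0.0
[413.00918002 354.93408521 238.9296617 ] [-3.14155153e+00  8.06391648e-04  2.83159595e+00] 2.3 [-0.86  0.36  0.08  1.82 -0.03  0.96  0.5 ] [350.57021157 375.83231054 385.4497637 ]
[  65.71973305    0.84872467 -146.57318052] [[-0.   -0.97 -0.26]
 [ 1.   -0.    0.  ]
 [-0.   -0.26  0.97]]
```

View pics/w1.png

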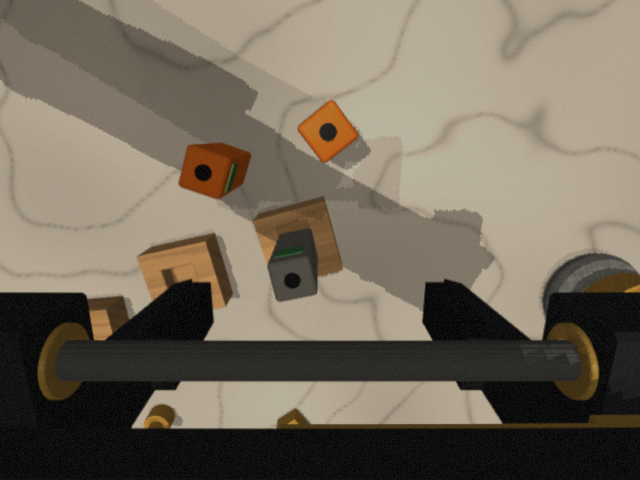

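Run:
```python
from h import *
im=cv2.imread("pics/w1.png");cv2.imwrite("pics/w1c.png",cv2.resize(im[185:315,235:365],(780,780),interpolation=cv2.INTER_CUBIC)[:600])
cv2.imwrite("pics/w1c.png",cv2.resize(im[190:310,235:365],(650,600),interpolation=cv2.INTER_CUBIC))
```

```text
(no output)
```

View pics/w1c.png

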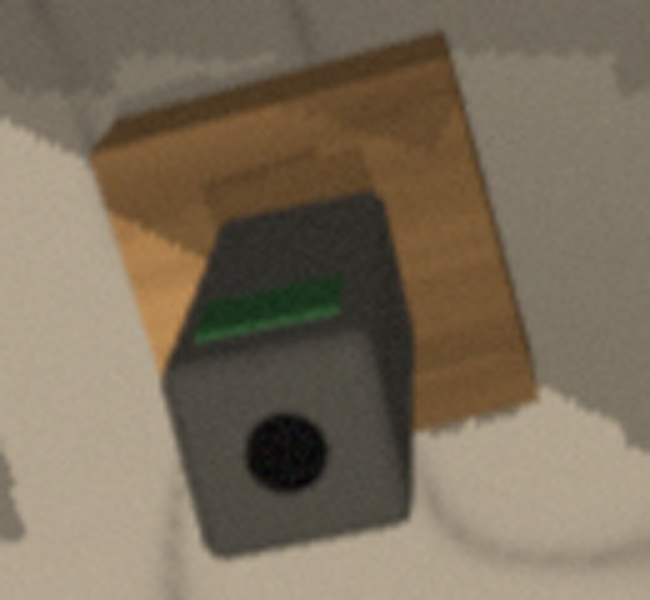

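Run:
```python
from h import *
k=viewer.get_calibration("wrist")
f=lambda x,y,z:at_z("wrist",(235+x/5-.4,190+y/5-.4),z,k)[:2]
def ang(a,b,z):
    d=f(*b,z)-f(*a,z); return round(np.degrees(np.arctan2(d[1],d[0])),1), round(np.linalg.norm(d),1)
for a,b in [((167,377),(370,328)),((370,328),(411,520)),((213,557),(411,520)),((167,377),(213,557))]: print("meter",ang(a,b,125))
for a,b in [((92,157),(450,65)),((450,65),(538,398))]: print("rest",ang(a,b,35))
print("top",f(287,453,125), "corners",np.mean([f(*c,125) for c in [(167,377),(370,328),(411,520),(213,557)]],0))
for y in (2.8316,):
  print("to piece above",delta((600,97,140)),"camera-view",delta((640,97,160)))
```

```text
meter (np.float64(86.4), np.float64(30.4))
meter (np.float64(-6.6), np.float64(30.3))
meter (np.float64(83.6), np.float64(30.0))
meter (np.float64(-6.1), np.float64(28.9))
rest (np.float64(86.8), np.float64(69.7))
rest (np.float64(-2.9), np.float64(68.0))
top [441.75947138 326.89544163] corners [440.99565082 327.65284381]
to piece above (array([-0.2567, -0.1886,  0.0991]), None) camera-view (array([-0.2948, -0.1764,  0.0792]), None)
```

```bash
python3 -m jog '0 0 -3 -.037 -.027 0 1;0 0 -6 -.073 -.054 0 1;0 0 -9 -.11 -.08 0 1;0 0 -12.8 -.147 -.107 .02 1;0 0 -12.8 -.18 -.13 .03 1' >/dev/null
python3 - <<'E'
from h import *
print(delta((600,97,140)))
E
```

```text
(array([-0.062 , -0.0764,  0.0678]), None)
```

```bash
python3 -m jog '0 0 0 -.027 -.032 .02 1;0 0 0 -.054 -.064 .045 1;0 0 0 -.062 -.0764 .068 1;0 0 0 -.062 -.0764 .068 1;0 0 0 -.062 -.0764 .068 1'
python3 - <<'E'
from h import *
print(delta((600,97,140)))
im=viewer.get_image("wrist");cv2.imwrite("pics/w2.png",im)
for t in ["round_piece_mid","round_socket"]: print(viewer.spot_in("wrist",t))
print(proj("wrist",[(600,97,70),(600,97,0),(472,77,35)]),telemetry.sense()["joint_positions"].round(2))
E
```

```text
time_s: 3.3
tcp_pos: [598.9, 99.5, 140.7]
eef_rot: [3.14, -0.001, 3.061]
force: [0.9, 1.0, 0.4]
gripper_width: 0.998
finger_force: 0.0
(array([-0.0013, -0.0024,  0.0007]), None)
[{'rect': [313.5, 239.9, 39.6, 54.9], 'confidence': 0.95}]
[{'rect': [264.6, 54.4, 125.8, 108.2], 'confidence': 0.92}]
[[311.56305509 250.09574036]
 [312.79314584 223.98236016]
 [261.60801186  33.71273111]] [-0.32  0.58  0.12  1.74 -0.09  0.83  1.33]
```

View pics/w2.png

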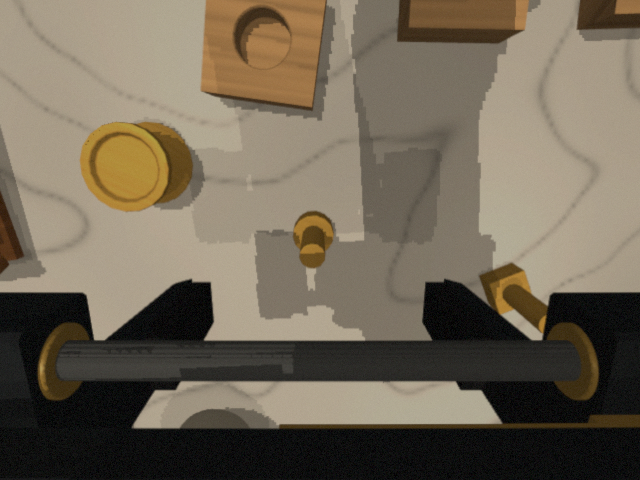

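Run:
```python
from h import *
print(at_z("wrist",(312,257),70),at_z("wrist",(314,229),20),at_z("wrist",(263.5,38),35))
p=at_z("wrist",(312,257),70); print(delta((p[0],p[1],38)))
```

```text
[604.36147572  96.89703468  70.        ] [599.23527235  98.15653816  20.        ] [474.4376304   77.86719933  35.        ]
(array([-0.0047, -0.0029,  0.1041]), None)
```

```bash
python3 -m jog '0 0 0 -.003 -.0027 .035 1;0 0 0 -.003 -.0027 .07 1;0 0 0 -.003 -.0027 .104 1;0 0 0 -.003 -.0027 .104 1;0 0 0 -.003 -.0027 .104 1' 15; python3 -m jog '0 0 0 0 0 0 0;0 0 0 0 0 0 0;0 0 0 0 0 0 0;0 0 0 0 0 0 0;0 0 0 0 0 0 0' 15
```

```text
time_s: 3.95
tcp_pos: [602.6, 95.5, 37.9]
eef_rot: [3.141, 0.001, 3.061]
force: [0.4, -0.0, 0.9]
gripper_width: 0.999
finger_force: 0.0
time_s: 4.45
tcp_pos: [602.5, 94.4, 37.1]
eef_rot: [3.141, 0.001, 3.059]
force: [-0.2, 0.9, -0.2]
gripper_width: 0.572
finger_force: 0.0
```

```bash
python3 -m jog '0 0 0 0 0 0 0;0 0 0 0 0 0 0;0 0 0 0 0 0 0;0 0 0 0 0 0 0;0 0 0 0 0 0 0' |tail -2; python3 -m jog '0 0 0 0 0 0 0;0 0 0 0 0 0 0;0 0 0 0 0 0 0;0 0 0 0 0 0 0;0 0 0 0 0 0 0'|tail -2;python3 -m jog '0 0 0 0 0 -.02 0;0 0 0 0 0 -.045 0;0 0 0 0 0 -.06 0;0 0 0 0 0 -.06 0'
python3 - <<'E'
from h import *
s=telemetry.sense();print(s["tcp_pos"])
im=viewer.get_image("wrist");cv2.imwrite("pics/w3.png",im)
print(delta((474,77.5,97)))
E
```

```text
gripper_width: 0.178
finger_force: 14.9
gripper_width: 0.173
finger_force: 14.9
time_s: 5.85
tcp_pos: [604.0, 94.6, 98.9]
eef_rot: [3.14, 0.004, 3.059]
force: [0.9, -0.3, -1.1]
gripper_width: 0.172
finger_force: 14.9
[603.95169813  94.58455847  98.87991623]
(array([ 0.127 , -0.0275,  0.0002]), None)
```

View pics/w3.png

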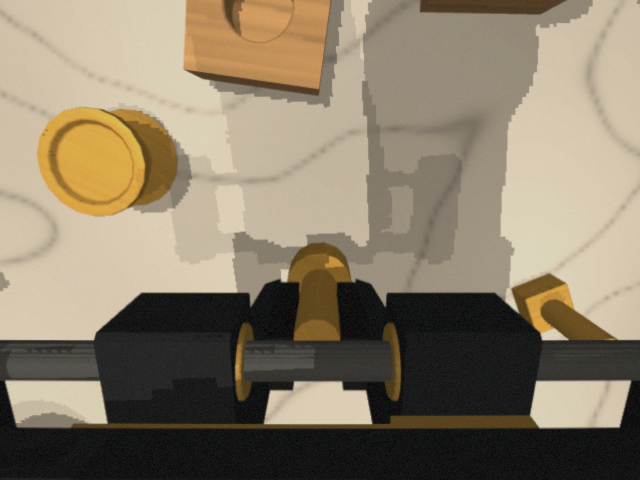

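```bash
python3 -m jog '0 0 0 .03 -.014 0 0;0 0 0 .062 -.0275 0 0;0 0 0 .062 -.0275 0 0;0 0 0 .062 -.0275 0 0;0 0 0 .062 -.0275 0 0'|sed -n 2,3p
python3 - <<'E'
from h import *
s=telemetry.sense();print(s["tcp_pos"],s["force"])
im=viewer.get_image("wrist");cv2.imwrite("pics/w4.png",im)
print(proj("wrist",[(474.4,77.5,35)]), viewer.spot_in("wrist","round_socket"))
cv2.imwrite("pics/w4c.png",cv2.resize(im[60:360,160:480],(640,600),interpolation=cv2.INTER_CUBIC))
E
```

```text
tcp_pos: [539.1, 72.6, 96.4]
eef_rot: [3.141, 0.001, 3.06]
[539.08020866  72.56449     96.40704881] [-0.36239515  0.32129035 -0.27243753]
[[315.69332477 137.30458386]] [{'rect': [316.9, 132.3, 148.7, 155.3], 'confidence': 0.68}]
```

View pics/w4c.png

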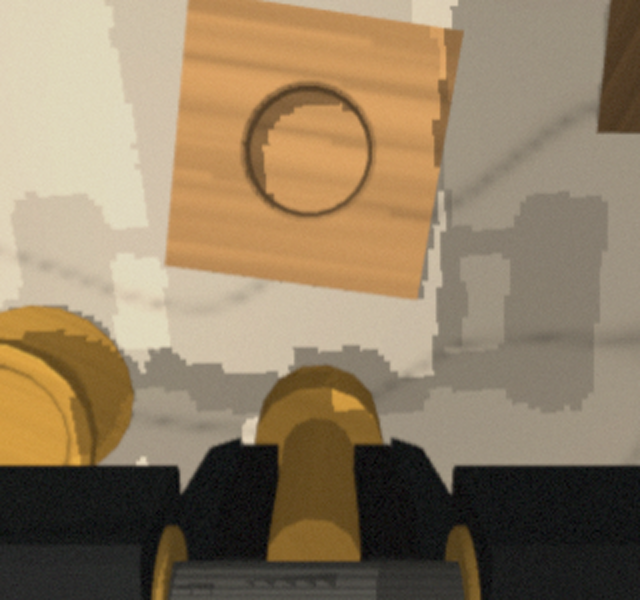

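Run:
```python
from h import *
k=viewer.get_calibration("wrist");s=telemetry.sense()
h=at_z("wrist",(313.75,134.25),35,k);print(h)
for x,y,z in[(320,424,59.4)]:
    p=at_z("wrist",(160+x/2-.25,60+y/2-.25),z,k);print(p,s["tcp_pos"])
# rim check
a=np.linspace(0,2*np.pi,36);P=[(p[0]+15*np.cos(t),p[1]+15*np.sin(t),59.4) for t in a]
q=(proj("wrist",P,k)-[160,60])*2;print(q.min(0),q.max(0))
print(delta((s["tcp_pos"][0]+h[0]-p[0],s["tcp_pos"][1]+h[1]-p[1],s["tcp_pos"][2])))
```

```text
[472.70379223  76.56446409  35.        ]
[540.84066182  74.06945731  59.4       ] [539.21232589  72.50663812  96.53097155]
[261.07726746 367.21529774] [377.85717233 477.36419477]
(array([ 0.0681, -0.0031, -0.0001]), None)
```

```bash
python3 -m jog '0 0 0 .034 -.002 0 0;0 0 0 .068 -.0031 0 0;0 0 0 .068 -.0031 0 0;0 0 0 .068 -.0031 .01 0;0 0 0 .068 -.0031 .017 0'|sed -n 2p; python3 -m jog '0 0 0 0 0 0 0;0 0 0 0 0 0 0;0 0 0 0 0 0 0'
python3 - <<'E'
from h import *
s=telemetry.sense();print(s["tcp_pos"],s["force"])
im=viewer.get_image("wrist");cv2.imwrite("pics/w5c.png",cv2.resize(im[160:360,220:420],(600,600),interpolation=cv2.INTER_CUBIC))
E
```

```text
tcp_pos: [471.9, 74.9, 79.2]
time_s: 7.3
tcp_pos: [470.7, 74.5, 79.7]
eef_rot: [-3.142, 0.0, 3.059]
force: [-0.5, -0.6, -1.2]
gripper_width: 0.176
finger_force: 14.9
[470.72977931  74.47117189  79.67356103] [-0.48839411 -0.5685432  -1.2192204 ]
```

View pics/w5c.png

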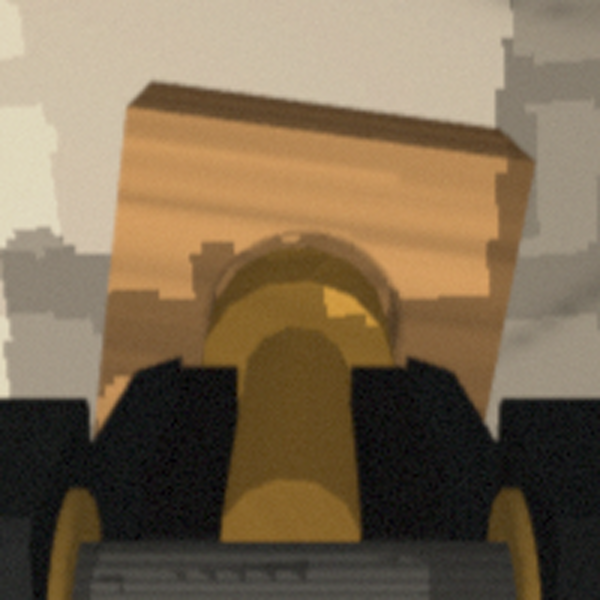

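```bash
python3 -m jog '0 0 0 -.0009 .001 .002 0;0 0 0 -.0009 .001 .006 0;0 0 0 -.0009 .001 .010 0;0 0 0 -.0009 .001 .013 0;0 0 0 -.0009 .001 .013 0'
python3 - <<'E'
from h import *
s=telemetry.sense();print(s["tcp_pos"],s["force"],s["torque"])
E
```

```text
time_s: 7.85
tcp_pos: [471.1, 75.4, 66.3]
eef_rot: [-3.141, -0.0, 3.059]
force: [0.9, 0.2, -0.4]
gripper_width: 0.177
finger_force: 14.9
[471.08921012  75.38539145  66.27867397] [ 0.85693504  0.17450103 -0.39754331] [-0.01095884 -0.14212889  0.04878657]
```

```bash
python3 -m jog '0 0 0 0 0 .004 0;0 0 0 0 0 .008 0;0 0 0 0 0 .011 0;0 0 0 0 0 .013 0;0 0 0 0 0 .013 0'; python3 -m jog '0 0 0 0 0 .001 0;0 0 0 0 0 .001 0'
```

```text
time_s: 8.35
tcp_pos: [471.2, 75.4, 53.5]
eef_rot: [-3.142, -0.0, 3.059]
force: [1.5, 0.4, -1.0]
gripper_width: 0.172
finger_force: 14.9
time_s: 8.55
tcp_pos: [471.2, 75.5, 52.7]
eef_rot: [3.142, 0.0, 3.059]
force: [0.9, -0.6, -0.6]
gripper_width: 0.176
finger_force: 14.9
```

```bash
python3 -m jog '0 0 0 0 0 0 1;0 0 0 0 0 0 1;0 0 0 0 0 0 1;0 0 0 0 0 0 1;0 0 0 0 0 0 1'; python3 -m jog '0 0 0 0 0 -.01 1;0 0 0 0 0 -.04 1;0 0 0 0 0 -.08 1;0 0 0 0 0 -.12 1;0 0 0 0 0 -.12 1'
python3 - <<'E'
from h import *
for c in("wrist",):
    im=viewer.get_image(c);cv2.imwrite("pics/w6.png",im)
print(viewer.spot_in("wrist","round_piece_mid"))
cv2.imwrite("pics/w6c.png",cv2.resize(im[180:330,220:420],(600,450),interpolation=cv2.INTER_CUBIC))
k=viewer.get_calibration("wrist")
print(proj("wrist",[(472.7,76.6,85),(472.7,76.6,35)],k), delta((440.5,325,172),R=Ro.from_euler('xyz',[180,0,175],degrees=True)))
E
```

```text
time_s: 9.05
tcp_pos: [471.1, 75.5, 52.7]
eef_rot: [-3.142, -0.0, 3.059]
force: [0.2, 0.4, 0.5]
gripper_width: 0.604
finger_force: 0.0
time_s: 9.55
tcp_pos: [474.4, 76.0, 177.9]
eef_rot: [3.138, 0.009, 3.059]
force: [1.4, 0.3, 0.7]
gripper_width: 1.001
finger_force: 0.0
[{'rect': [317.4, 223.7, 41.2, 44.4], 'confidence': 0.6}]
[[318.21958654 242.97996828]
 [318.06368012 225.2614945 ]] (array([0.0516, 0.2459, 0.002 ]), array([0.06, 0.13, 0.29]))
```

View pics/w6c.png

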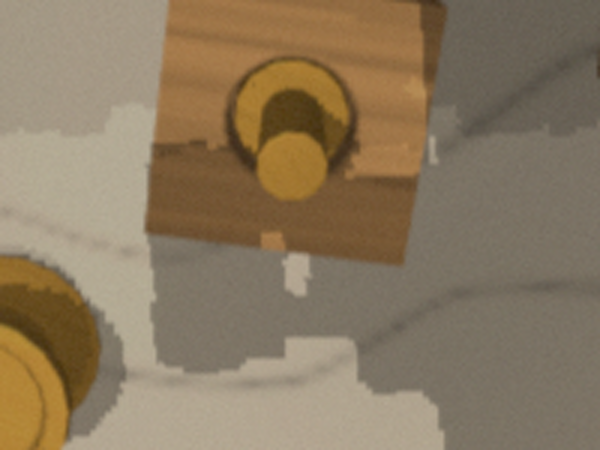

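```bash
python3 -m jog '0 0 0 .01 .048 0 1;0 0 0 .02 .096 0 1;0 0 0 .03 .144 0 1;0 0 0 .04 .19 0 1;0 0 0 .051 .238 0 1'|sed -n 2p; python3 -m jog '0 0 0 0 .008 0 1;0 0 0 0 .008 0 1;0 0 0 0 .008 0 1;0 0 0 0 .008 0 1'|sed -n 2,3p
python3 - <<'E'
from h import *
im=viewer.get_image("wrist");cv2.imwrite("pics/w7.png",im)
k=viewer.get_calibration("wrist")
print([(np.round(d["rect"],1),d["confidence"]) for d in viewer.spot_in("wrist","meter_mid")])
print(proj("wrist",[(441.5,327,125),(441.5,327,35)],k).round(1), delta((440,325.5,76)))
# dark hole in the meter's top: dark blob near the prediction
g=cv2.cvtColor(im,cv2.COLOR_BGR2GRAY);p=proj("wrist",[(441.5,327,125)],k)[0].astype(int)
x0,y0=p-40;w=g[y0:y0+80,x0:x0+80]
n,_,st,ce=cv2.connectedComponentsWithStats((w<40).astype(np.uint8))
for i in range(1,n):
    if st[i,4]>15: c=ce[i]+[x0,y0];print(st[i],c.round(1),at_z("wrist",c,125,k).round(1))
E
```

```text
tcp_pos: [438.6, 317.8, 171.3]
tcp_pos: [441.0, 322.4, 172.2]
eef_rot: [-3.14, -0.001, 3.056]
[(array([321. , 253.8,  63.6,  85.7]), 0.96), (array([244.5,  95. ,  91. ,  87.1]), 0.79), (array([405.2,  81.2,  94.8,  92.7]), 0.77)]
[[324.8 262.7]
 [322.9 225. ]] (array([0.0012, 0.0025, 0.0966]), None)
[ 26  35  22  22 379] [320.8 267.2] [443.8 324.6 125. ]
```

```bash
python3 -m jog '0 0 0 -.001 .001 .03 1;0 0 0 -.001 .001 .06 1;0 0 0 -.001 .001 .085 1;0 0 0 -.001 .001 .096 1;0 0 0 -.001 .001 .096 1'; python3 -m jog '0 0 0 0 0 0 0;0 0 0 0 0 0 0;0 0 0 0 0 0 0;0 0 0 0 0 0 0;0 0 0 0 0 0 0' 25 |tail -2;  python3 -m jog '0 0 0 0 0 0 0;0 0 0 0 0 0 0;0 0 0 0 0 0 0;0 0 0 0 0 0 0;0 0 0 0 0 0 0'
```

```text
time_s: 11.15
tcp_pos: [441.2, 324.5, 75.7]
eef_rot: [-3.14, -0.002, 3.058]
force: [0.1, -0.8, 0.5]
gripper_width: 1.002
finger_force: 0.0
gripper_width: 0.565
finger_force: 0.0
time_s: 12.15
tcp_pos: [441.6, 325.6, 76.7]
eef_rot: [-3.141, -0.0, 3.059]
force: [-0.7, -0.4, 1.3]
gripper_width: 0.363
finger_force: 25.0
```

```bash
python3 -m jog '0 0 0 0 0 -.01 .3;0 0 0 0 0 -.03 .3;0 0 0 0 0 -.06 .3;0 0 0 0 0 -.09 .3;0 0 0 0 0 -.11 .3'|sed -n 2p; python3 -m jog '0 0 0 0 0 0 .3;0 0 0 0 0 0 .3;0 0 0 0 0 0 .3'|tail -5; python3 -m jog '0 0 0 -.01 -.02 0 .3;0 0 0 -.03 -.055 0 .3;0 0 0 -.05 -.095 0 .3;0 0 0 -.07 -.135 0 .3;0 0 0 -.09 -.17 0 .3'|tail -5; python3 -m jog '0 0 0 0 -.035 0 .3;0 0 0 0 -.07 0 .3;0 0 0 0 -.105 0 .3;0 0 0 0 -.14 0 .3;0 0 0 0 -.175 0 .3'|tail -5;  python3 - <<'E'
from h import *
print(telemetry.sense()["joint_positions"].round(2))
a=np.radians(4.3);d=np.array([np.cos(a),np.sin(a),0]);t=np.radians(20)
n=np.sin(t)*d+np.array([0,0,np.cos(t)]);ys=np.array([np.sin(a),-np.cos(a),0]);xs=np.cross(ys,n)
R=Ro.from_matrix(np.c_[xs,-ys,-n]);sp=np.array([537,-243,60.])
print(R.as_euler('xyz'),xs)
print(delta(sp+n*(65.7+70),R=R))
E
```

```text
tcp_pos: [442.1, 326.2, 189.3]
tcp_pos: [440.8, 325.1, 185.4]
eef_rot: [-3.14, -0.002, 3.059]
force: [-0.4, -0.0, -2.2]
gripper_width: 0.362
finger_force: 25.0
tcp_pos: [516.9, 146.3, 185.3]
eef_rot: [-3.14, -0.002, 3.059]
force: [-0.3, -0.5, -1.2]
gripper_width: 0.363
finger_force: 25.0
tcp_pos: [501.8, -26.9, 185.4]
eef_rot: [-3.141, -0.002, 3.059]
force: [0.0, 0.2, -2.4]
gripper_width: 0.359
finger_force: 25.0
[-0.17  0.36  0.16  1.98 -0.08  0.81  1.53]
[-3.14159265 -0.34906585 -3.0665435 ] [-0.93704751 -0.07045696  0.34202014]
(array([-0.0987, -0.2052, -0.0022]), array([ 1.56, 19.82, -8.92]))
```

```bash
python3 -m jog '0 0 0 -.02 -.04 0 .3;0 0 0 -.04 -.08 0 .3;.4 5 -2.2 -.065 -.12 -.002 .3;.8 10 -4.5 -.09 -.16 -.002 .3;1.2 15 -6.7 -.11 -.195 -.002 .3'|tail -5
python3 - <<'E'
from h import *
a=np.radians(4.3);d=np.array([np.cos(a),np.sin(a),0]);t=np.radians(20)
n=np.sin(t)*d+np.array([0,0,np.cos(t)]);ys=np.array([np.sin(a),-np.cos(a),0]);xs=np.cross(ys,n)
R=Ro.from_matrix(np.c_[xs,-ys,-n]);sp=np.array([537,-243,60.])
print(delta(sp+n*(65.7+70)-15*xs,R=R),telemetry.sense()["joint_positions"].round(2))
E
```

```text
tcp_pos: [596.6, -231.4, 187.7]
eef_rot: [-3.136, -0.267, -3.107]
force: [1.0, -0.6, -1.8]
gripper_width: 0.363
finger_force: 25.0
(array([-0.0018, -0.0071,  0.005 ]), array([ 0.39,  4.71, -2.21])) [ 0.13  0.73  0.22  1.39 -0.05  1.29  1.93]
```

```bash
python3 -m jog '.2 2.5 -1.1 -.001 -.003 .002 .3;.4 4.7 -2.2 -.0018 -.007 .005 .3;.4 4.7 -2.2 -.0018 -.007 .005 .3;.4 4.7 -2.2 -.0018 -.007 .005 .3;.4 4.7 -2.2 -.0018 -.007 .005 .3'|tail -5
python3 - <<'E'
from h import *
s=telemetry.sense();print(s["tcp_pos"],s["eef_rot"])
im=viewer.get_image("wrist");cv2.imwrite("pics/w8.png",im)
print(proj("wrist",[(537,-243,60),(533,-184,60)]).round(1))
E
```

```text
tcp_pos: [596.9, -235.6, 183.4]
eef_rot: [-3.141, -0.344, -3.067]
force: [0.2, -0.3, -1.7]
gripper_width: 0.361
finger_force: 25.0
[ 596.8924831  -235.61877179  183.40618915] [-3.14106001 -0.34424536 -3.0673851 ]
[[313.4 205.8]
 [391.6 206.2]]
```

View pics/w8.png

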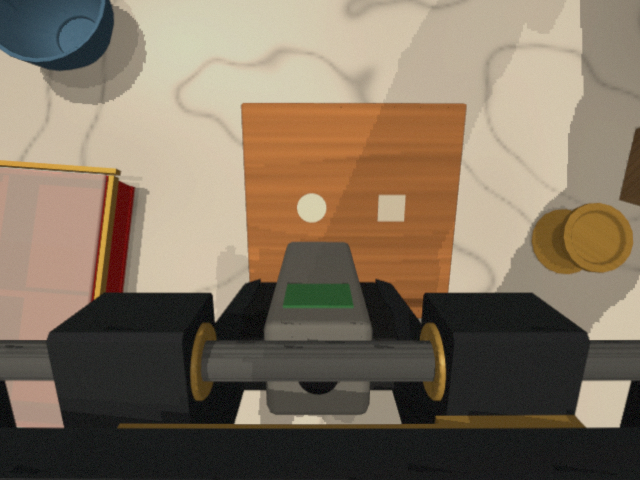

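```bash
cat > g.py <<'E'
from h import *
a=np.radians(4.3);d=np.array([np.cos(a),np.sin(a),0]);t=np.radians(20)
n=np.sin(t)*d+np.array([0,0,np.cos(t)]);ys=np.array([np.sin(a),-np.cos(a),0]);xs=np.cross(ys,n)
R=Ro.from_matrix(np.c_[xs,-ys,-n]);sp=np.array([537.5,-244,60.])
def st(h,m=0):
    F=[];P=[]
    for i in range(m):
        viewer.get_image("side"); s=telemetry.sense(); F.append(s["force"]);P.append(s["tcp_pos"])
    if m:
        F=np.array(F)@n;P=(np.array(P)-sp)@n; print("Fn",F.mean().round(2),F.std().round(2),"height",P.mean().round(2),P.std().round(2))
    print(delta(sp+n*h,R=R),telemetry.sense()["time_s"])
E
python3 -c "
from g import *
st(65.7+15,10)"
```

```text
Fn -1.26 0.58 height 136.92 0.16
(array([ 0.0146, -0.0036,  0.0559]), array([-0.03,  0.26, -0.03])) 15.5
```

```bash
python3 -m jog '0 0 0 .008 -.002 .01 .3;0 0 0 .0146 -.0036 .025 .3;0 .2 0 .0146 -.0036 .04 .3;0 .2 0 .0146 -.0036 .051 .3;0 .2 0 .0146 -.0036 .055 .3' >/dev/null; python3 -m jog '0 0 0 0 0 0 .3;0 0 0 0 0 0 .3;0 0 0 0 0 0 .3'|sed -n 2,4p; python3 -c "
from g import *
st(65.7+2,10)"
```

```text
tcp_pos: [566.0, -242.0, 137.2]
eef_rot: [-3.14, -0.347, -3.067]
force: [-0.3, -0.1, -1.2]
Fn -1.32 0.49 height 81.84 0.22
(array([-0.    ,  0.    ,  0.0139]), array([-0.03,  0.06, -0.03])) 16.8
```

```bash
python3 -m jog '0 0 0 0 0 .003 .3;0 0 0 0 0 .007 .3;0 0 0 0 0 .01 .3;0 0 0 0 0 .012 .3;0 0 0 0 0 .012 .3' |sed -n 4p; python3 -c "
from g import *
st(65.7,10)"; python3 -m jog '0 0 0 0 0 .001 .3;0 0 0 0 0 .002 .3;0 0 0 0 0 .003 .3;0 0 0 0 0 .003 .3'|sed -n 4p; python3 -c "
from g import *
st(65.7,16)"
```

```text
force: [0.4, -0.4, -2.0]
Fn -1.6 0.24 height 69.64 0.11
(array([-0.    ,  0.    ,  0.0039]), array([-0.03,  0.06, -0.03])) 17.8
force: [0.6, -0.2, -2.6]
Fn -1.5 0.56 height 66.57 0.04
(array([0.    , 0.    , 0.0008]), array([-0.03,  0.06, -0.03])) 19.0
```

```bash
python3 -m jog '0 0 0 0 0 .001 .3;0 0 0 0 0 .002 .3;0 0 0 0 0 .002 .3'|sed -n 4p; python3 -c "
from g import *
st(60.7,16)";  python3 -m jog '0 0 0 0 0 .001 .3;0 0 0 0 0 .002 .3;0 0 0 0 0 .002 .3'|sed -n 4p; python3 -c "
from g import *
st(60.7,16)"
```

```text
force: [0.8, -0.5, -0.2]
Fn -0.22 0.62 height 64.63 0.04
(array([0.    , 0.    , 0.0039]), array([-0.03,  0.07, -0.03])) 20.1
force: [0.9, 0.0, 0.0]
Fn 0.5 0.43 height 62.59 0.02
(array([-0.    ,  0.    ,  0.0018]), array([-0.03,  0.06, -0.04])) 21.2
```

```bash
python3 -m jog '0 0 0 0 0 .001 .3;0 0 0 0 0 .0018 .3;0 0 0 0 0 .0018 .3;0 0 0 0 0 .0018 .3;0 0 0 0 0 .0018 .3'|tail -5; python3 -c "
from g import *
st(60.7,30)
k=viewer.get_calibration('side')
s=telemetry.sense();print(s['tcp_pos']-65.7*n+5*n, s['eef_rot'],R.as_euler('xyz'))
cv2.imwrite('pics/s9.png',viewer.get_image('side'));cv2.imwrite('pics/sc9.png',viewer.get_image('scene'))
for c in ('side','scene'): print(c,viewer.spot_in(c,'meter_mid')[:2],proj(c,[s['tcp_pos']-n*20.7]).round(1)) if viewer.get_image(c) is not None else 0
"
```

```text
tcp_pos: [558.3, -242.5, 117.1]
eef_rot: [-3.141, -0.348, -3.067]
force: [0.9, -0.4, 0.0]
gripper_width: 0.364
finger_force: 25.0
Fn 0.83 0.61 height 60.77 0.02
(array([0.    , 0.    , 0.0001]), array([-0.03,  0.06, -0.03])) 23.2
[ 537.54364618 -244.0127934    60.05238628] [-3.1409213  -0.34799883 -3.0670889 ] [-3.14159265 -0.34906585 -3.0665435 ]
side [{'rect': [165.3, 228.2, 20.4, 47.6], 'confidence': 0.84}, {'rect': [381.8, 275.1, 32.5, 53.5], 'confidence': 0.71}] [[380.8 283.2]]
scene [{'rect': [477.9, 194.8, 18.1, 29.4], 'confidence': 0.62}, {'rect': [252.8, 221.1, 7.1, 2.6], 'confidence': 0.6}] [[253.3 213.3]]
```

```bash
python3 -c "
from workcell import ticket
print(ticket.job_done())"
```

```text
the job is handed in; nothing more can be done
None
```

I put the round-footed piece in its socket and let it go, then handed in holding the meter square to the stand on the round mark, with the tip about 4.6 mm in at about 2.3 N. Those two figures come from the force readings, because I had no picture left to check the tip by eye; no verdict came back.

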